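# Find the 15 mm setting plate by feel and seat it in the nest

### The arm

A 6-joint arm with a two-finger parallel gripper is mounted at the origin on the work surface; the furniture and walls round the work are solid. World frame = base frame: x ahead of the robot, y to its left, z up, the work surface at z = 0. Lengths are in m, angles in rad, forces in N, time in s.
With the tool pointing down it reaches from about 0.225 to 0.875 m from the base axis. Payload 3.4 kg.
Tool frame: the origin (TCP) lies midway between the tips of the shut fingers; the grasp point (between the pads) lies 19 mm behind it (manip.grip_point_offset is the distance from the TCP to the grasp point, in m); z points along the fingers, y is the line along which they close (so a half turn about z gives the same grasp; the last joint's range is limited). The gripper opens to 85 mm and grips with 20 to 120 N. Pads are 22 mm wide; open, the fingers measure 114 mm over their backs; the gripper's body (76 mm by 85 mm) begins 54 mm behind the grasp point. The pads swing forward as they close: fully open they stand 13 mm farther back than shut.
Start: joints at [1.001, 0.276, 1.505, -0, 1.361, -0.121], TCP at [0.25, 0.518, 0.231] pointing down, gripper open.
Joint ranges: [-2.89, 2.89], [-0.75, 2.08], [0.22, 2.7], [-1.18, 4.32], [0.11, 2.71], [-2.7, 2.7]. Speed limits (rad/s): [2.57, 2.57, 3.14, 3.14, 3.14, 3.14].

### API

Orientations are given as a unit quaternion [w, x, y, z].
In Python, from rig import manip gives the robot as it stands.
- The arm moves only by the shell command python3 -m handwheel 'ROWS' [FORCE]. ROWS is JSON, a list of rows, each an object with "translation": the shift along the tool's x, y, z in m, a list of three; "angular": the turn, a rotation vector about the tool's x, y, z in degrees, a list of three; "hand": the closure, from 0 (fully open) to 1 (shut). A call has 1 to 10 rows; each row shifts and turns the commanded pose from where the row before left it, along the tool's axes as they then stand; what a row does not reach is not made up. A row lasts 1/12 s, in which the tool goes at most 41.7 mm and 7.16 degrees, less where a joint would pass 70% of its speed; a pose out of reach is approached as far as the arm can. A call with a gripper value outside its range is refused whole. The fingers move at their own pace and stop on an object; FORCE is the grip in N (left out, the last holds). Time passes only in rows, so rows that do not move let the fingers close. It gives the time, the measured TCP pose, the force, the opening and the grip force at its end, in the units of the state.
- manip.get_state(): the state, without advancing time (a new reading comes with each control period).
- manip.get_image(name): name is "side" or "top" or "wrist"; returns the picture (420x560x3 uint8, red, green, blue); there is no depth.
- manip.camera_info(name): a dict with "camera_matrix" (3x3 intrinsics, pixels), "eye" and "orientation" of the camera in the world; the wrist camera has in their place "tool_from_camera" (4x4, takes a point from camera to tool coordinates, whose origin is the TCP and whose axes are the flange's). Camera axes: x right, y down, z forward; pixel columns grow to the right and rows downward; lengths in m; the calibration is good to about 2 mm. A picture is of the moment at which its call begins: read the wrist's pose just before it. camera_info takes no time and is no camera call.
- manip.sign_off(): hands the job in; it is judged then, once.
The state is a dict: "clock": time; "qpos": joint angles; "qd": joint speeds; "effort": joint torques, N m; "position": TCP position; "ee_rot": TCP orientation; "contact_force": force on the tool from outside, world axes, zero at the start; "moment": the same for the moment, N m; "width": finger opening in m; "gripper_force": force on a finger pad.
Only numpy, scipy, OpenCV 4.12 (cv2) and the standard library are available. Lean on these libraries where they do the work, as an engineer would, in place of code of your own. Each camera call takes 0.05 s, during which the arm holds its last target. There are 200 camera calls.

### The job

Three setting plates stand on the worktop, alike but for their thickness: 10, 15 and 20 mm. Pinch them where they stand to find the 15 mm one, feel gently with it for the stepped groove of the clamped nest and let go of it there, upright and fully home on its own step. No thinner plate may go down into the groove; leave the other two standing where they are.

Things in the scene. Friction and masses are not known exactly. Their poses are not given: they have to be found in the camera images.
- plate_p_center (a point): Centre (half-way up) of one of three plain aluminium setting plates standing upright on the worktop: 50 mm wide along its x, 60 mm tall (z up), thickness along its y 10, 15 or 20 mm. Each plate has another thickness; which is not told and the places are mixed. Edges square. Two dark dowel holes low in the flat faces. 0.1 to 0.17 kg, whatever the thickness.
- plate_q_center (a point): Centre (half-way up) of one of three plain aluminium setting plates standing upright on the worktop: 50 mm wide along its x, 60 mm tall (z up), thickness along its y 10, 15 or 20 mm. Each plate has another thickness; which is not told and the places are mixed. Edges square. Two dark dowel holes low in the flat faces. 0.1 to 0.17 kg, whatever the thickness.
- plate_r_center (a point): Centre (half-way up) of one of three plain aluminium setting plates standing upright on the worktop: 50 mm wide along its x, 60 mm tall (z up), thickness along its y 10, 15 or 20 mm. Each plate has another thickness; which is not told and the places are mixed. Edges square. Two dark dowel holes low in the flat faces. 0.1 to 0.17 kg, whatever the thickness.
- fixture: Dark steel base, 90 (x) by 170 (y) by 12 mm, fixed to the worktop; origin at the centre of its underside, z up. On its rail along y sits an aluminium nest, 60 mm along x by 126 mm along y, clamped firmly with its middle anywhere from y = -20 to +20 mm of the origin: where is not told, it must be felt (or seen). The 15 mm plate fully home has its centre 74 mm above this origin.
- fixture_top (a point): Point 60 mm above the fixture's origin, level with the nest's flat top; axes as the fixture's. A groove runs along x across the nest's middle, open at both ends. It narrows downward in three 8 mm steps with square edges: 21.6 mm wide in y to 8 mm deep, 16.6 to 16 mm, 11.6 to 24 mm. A 15 mm plate goes in, its width along x, until it stands on the ledges 16 mm deep.

How it is judged:
By the outcome, as a careful person would: the job done as asked, in the order asked, and still so for the second after the job is handed in, with the robot touching nothing.
It also fails if it takes over 72 s, if anything falls off the work surface, if the arm or the gripper's body presses on something with over 40 N, if the wrist force passes 120 N, or if a joint passes its speed limit or range.

## Working session

There is one attempt and no reset: what is moved stays moved. The work goes in short steps, Python scripts to look and compute and a shell command to move; the robot and the scene stay as the last step left them, time stands still between calls to the robot, and variables do not carry over. Pictures are saved under pics/ and viewed, at most 10 in all, crops included, and the job is handed in when it is done.

```bash
ls; mkdir -p pics
python3 - <<'E'
from rig import manip
import cv2, numpy as np
np.set_printoptions(precision=4,suppress=True)
print(manip.get_state())
for n in("top","side","wrist"):
    cv2.imwrite(f"pics/{n}0.png",manip.get_image(n)[:,:,::-1]); print(n,manip.camera_info(n))
E
```

```text
pics
{'clock': 0.0, 'qpos': array([ 1.001 ,  0.2766,  1.5062,  0.    ,  1.3607, -0.121 ]), 'qd': array([-0.0022,  0.0013,  0.0009, -0.    ,  0.0002,  0.0003]), 'effort': array([ -0.0008, -41.6768, -24.5802,  -0.0001,   0.0108,   0.    ]), 'position': array([0.2492, 0.5176, 0.2304]), 'ee_rot': array([-0.0003,  0.2225,  0.9749, -0.0009]), 'contact_force': array([-0.5419, -0.1043,  0.7098]), 'moment': array([-0.0101, -0.0138,  0.0301]), 'gripper_force': 0.0, 'width': 0.0854898386560719}
top {'camera_matrix': array([[536.7279,   0.    , 281.3591],
       [  0.    , 536.7279, 204.1681],
       [  0.    ,   0.    ,   1.    ]]), 'eye': array([0.4685, 0.0227, 0.9216]), 'orientation': array([-0.0519,  0.7089, -0.7015,  0.0515])}
side {'camera_matrix': array([[471.4272,   0.    , 276.3866],
       [  0.    , 471.4272, 206.3361],
       [  0.    ,   0.    ,   1.    ]]), 'eye': array([ 0.7247, -0.3675,  0.7957]), 'orientation': array([-0.2536,  0.9547,  0.1518, -0.0355])}
wrist {'camera_matrix': array([[307.6532,   0.    , 279.503 ],
       [  0.    , 307.6532, 205.4786],
       [  0.    ,   0.    ,   1.    ]]), 'tool_from_camera': array([[ 0.0003, -0.9525, -0.3045,  0.0782],
       [ 1.    ,  0.0003,  0.    , -0.0002],
       [ 0.0001, -0.3045,  0.9525, -0.1432],
       [ 0.    ,  0.    ,  0.    ,  1.    ]])}
```

View pics/top0.png

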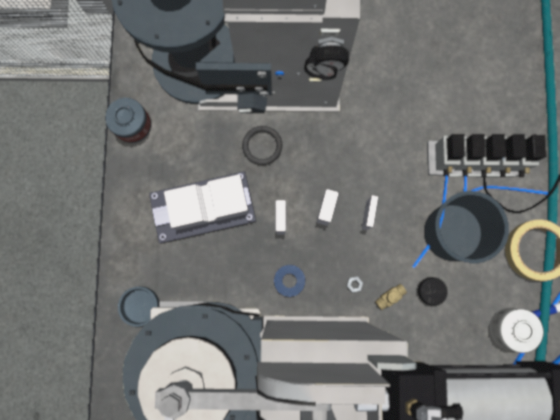

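View pics/side0.png

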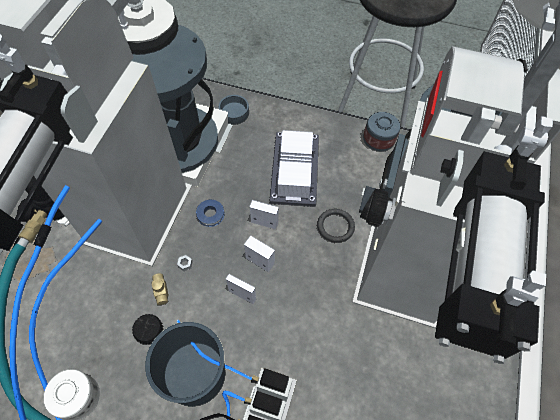

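Top view: the fixture (nest white, groove near pixel (204,203)) is on the left. The three plates stand at about (280,218), (328,208) and (371,212). Next I'll measure their bright tops.

```bash
cat > h.py <<'E'
import numpy as np, cv2
from scipy.spatial.transform import Rotation as R
from rig import manip
np.set_printoptions(precision=4,suppress=True)
def q2R(q): return R.from_quat(np.roll(q,-1)).as_matrix()
def cam(n,st=None):
    c=manip.camera_info(n); K=c["camera_matrix"]
    if n!="wrist": return K,q2R(c["orientation"]),c["eye"]
    T=c["tool_from_camera"]; A=q2R(st["ee_rot"])
    return K,A@T[:3,:3],A@T[:3,3]+st["position"]
def cast(uv,z,c):
    K,A,e=c; uv=np.atleast_2d(uv).astype(float)
    d=(A@np.linalg.inv(K)@np.c_[uv,np.ones(len(uv))].T).T
    return e+d*((z-e[2])/d[:,2])[:,None]
def proj(p,c):
    K,A,e=c; q=(K@A.T@(np.atleast_2d(p)-e).T).T; return q[:,:2]/q[:,2:]
E
python3 - <<'E'
from h import *
for n,roi in(("top",(140,165,250,90)),("side",(200,120,130,190))):
    im=cv2.imread(f"pics/{n}0.png"); c=cam(n); x,y,w,h=roi
    m=np.zeros(im.shape[:2],np.uint8); m[y:y+h,x:x+w]=(im[y:y+h,x:x+w].min(2)>205)*255
    for k in cv2.findContours(m,cv2.RETR_EXTERNAL,cv2.CHAIN_APPROX_NONE)[0]:
        if cv2.contourArea(k)<40: continue
        b=cv2.boxPoints(cv2.minAreaRect(k)); p=cast(b,.06,c)[:,:2]
        e=p[1]-p[0],p[2]-p[1]; l=[np.linalg.norm(v)for v in e]; v=e[int(np.argmax(l))]
        print(n,cv2.minAreaRect(k)[0],"c",p.mean(0),"size",np.array(l),"long dir deg",np.degrees(np.arctan2(v[1],v[0]))%180)
E
```

```text
top (280.0, 215.5) c [0.577  0.0259] size [0.013  0.0473] long dir deg 0.5640690591123985
top (371.9864501953125, 210.58108520507812) c [ 0.5866 -0.1231] size [0.0483 0.0088] long dir deg 169.89967257367582
top (328.1576843261719, 205.0884552001953) c [ 0.5948 -0.0521] size [0.0486 0.0191] long dir deg 164.91294171414967
top (200.43809509277344, 202.62770080566406) c [0.5968 0.155 ] size [0.1547 0.0623] long dir deg 103.68233664146412
side (239.98216247558594, 283.0342102050781) c [ 0.5897 -0.1233] size [0.01   0.0499] long dir deg 169.68704712003168
side (259.0, 246.99996948242188) c [ 0.5982 -0.052 ] size [0.0202 0.0512] long dir deg 164.86157057008913
side (263.67193603515625, 206.88107299804688) c [0.5806 0.0252] size [0.0148 0.05  ] long dir deg 0.4745251019804803
side (294.51556396484375, 173.2509765625) c [0.6122 0.1121] size [0.052 0.061] long dir deg 13.937931096760558
side (296.6217346191406, 141.6748046875) c [0.5947 0.1841] size [0.0527 0.0634] long dir deg 13.510164609197892
side (217.00003051757812, 124.00001525878906) c [0.4316 0.1761] size [0.0323 0.0195] long dir deg 90.05876952633577
```

View pics/wrist0.png

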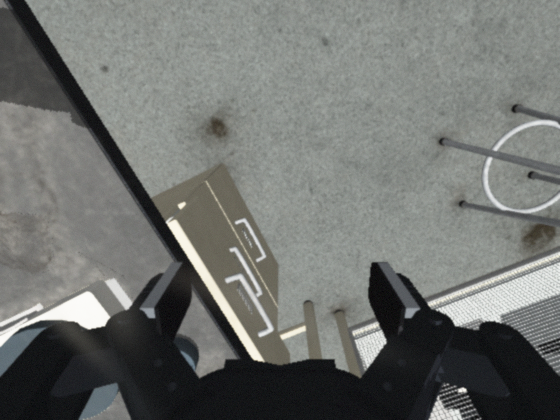

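The wrist view only shows the area near the start. Machines flank the work on both sides, so I'll locate their footprints and heights before moving.

Run:
```python
from h import *
s=cam("side");t=cam("top")
print("side ground: left foot",cast([[150,262],[200,175],[232,115],[188,190],[355,300],[372,215],[382,140],[430,325]],0,s)[:,:2])
print("top ground",cast([[262,318],[150,305],[368,318],[410,350],[200,107],[340,107],[265,107],[128,120]],0,t)[:,:2])
def tri(a,b):
    A=[];o=[]
    M=np.zeros((3,3));v=np.zeros(3)
    for uv,c in((a,t),(b,s)):
        p=cast(uv,0,c)[0]-c[2];p/=np.linalg.norm(p);P=np.eye(3)-np.outer(p,p);M+=P;v+=P@c[2]
    return np.linalg.solve(M,v)
print("bolt (172,392)-(140,8)",tri((172,392),(140,8)))
print("robot pts: base in side/top",proj([[0,0,0],[0,0,.4],[.25,.518,.23],[.3,0,.3]],s),proj([[0,0,0],[0,0,.4],[.25,.518,.23],[.3,0,.3]],t))
for z in(.15,.3,.4,.5):print(z,"top: bottom machine edge/right arm box",cast([[405,342],[385,345],[260,350],[260,320],[125,370]],z,t)[:,:2].ravel(),"right machine top edges (side)",cast([[355,300],[430,70],[450,48],[530,75]],z,s)[:,:2].ravel(), "left box corner",cast([[62,150],[150,80]],z,s)[:,:2].ravel())
```

```text
side ground: left foot [[ 0.4099 -0.1164]
 [ 0.4234  0.087 ]
 [ 0.4295  0.2539]
 [ 0.4145  0.0467]
 [ 0.7805 -0.0703]
 [ 0.7729  0.1054]
 [ 0.7547  0.2898]
 [ 0.9123 -0.0735]]
top ground [[ 0.4103  0.0545]
 [ 0.4298  0.2439]
 [ 0.4122 -0.1239]
 [ 0.3605 -0.1933]
 [ 0.7778  0.1708]
 [ 0.7805 -0.0788]
 [ 0.7791  0.0549]
 [ 0.7525  0.2979]]
bolt (172,392)-(140,8) [0.3558 0.136  0.3388]
robot pts: base in side/top [[  -7.1668  154.6554]
 [-162.6666  -24.0615]
 [ 187.713   -72.739 ]
 [  67.3094   83.6772]] [[ 292.5234  584.7399]
 [ 302.5172  851.2412]
 [-127.7675  460.4162]
 [ 300.2612  438.2908]]
0.15 top: bottom machine edge/right arm box [ 0.3889 -0.1514  0.3845 -0.1234  0.3759  0.0514  0.417   0.0521  0.3469
  0.2385] right machine top edges (side) [ 0.77   -0.1263  0.802   0.3583  0.8302  0.4303  0.9837  0.4052] left box corner [ 0.2407 -0.0247  0.3114  0.1675]
0.3 top: bottom machine edge/right arm box [ 0.4044 -0.1176  0.4009 -0.095   0.3939  0.0458  0.427   0.0464  0.3706
  0.1966] right machine top edges (side) [ 0.7595 -0.1823  0.7841  0.1897  0.8057  0.245   0.9235  0.2257] left box corner [ 0.3531 -0.1043  0.4074  0.0433]
0.4 top: bottom machine edge/right arm box [ 0.4147 -0.095   0.4117 -0.076   0.4059  0.0421  0.4337  0.0426  0.3863
  0.1686] right machine top edges (side) [ 0.7525 -0.2197  0.7721  0.0773  0.7893  0.1214  0.8834  0.1061] left box corner [ 0.4281 -0.1574  0.4714 -0.0396]
0.5 top: bottom machine edge/right arm box [ 0.425  -0.0724  0.4226 -0.0571  0.4179  0.0384  0.4403  0.0388  0.4021
  0.1406] right machine top edges (side) [ 0.7454 -0.257   0.7601 -0.0351  0.773  -0.0021  0.8433 -0.0136] left box corner [ 0.503  -0.2105  0.5354 -0.1224]
```

A machine up to about 0.34 m high (x 0.31–0.42, y −0.12–0.24) stands between the robot and the work. I'll go round on the +y side, with the TCP at z ≈ 0.28.

```bash
cat >> h.py <<'E'
def go(x,y,z,yaw=None):
    "shift left to do in present tool axes, and turn about tool z so that tool y points at yaw deg"
    s=manip.get_state();A=q2R(s["ee_rot"]);d=A.T@(np.array([x,y,z])-s["position"])
    a=np.degrees(np.arctan2(A[1,1],A[0,1]))
    print("t",s["clock"],"pos",s["position"],"tooly",round(a,2),"tilt",A[:,2],"F",s["contact_force"],"w",s["width"],"g",s["gripper_force"])
    print("shift mm",d*1000,"turn z",None if yaw is None else round(-(yaw-a),2))
E
python3 -m handwheel '[{"translation":[-0.035,0.004,-0.005],"angular":[0,0,0],"hand":0},{"translation":[-0.035,0.004,-0.005],"angular":[0,0,0],"hand":0},{"translation":[-0.035,0.004,-0.005],"angular":[0,0,0],"hand":0},{"translation":[-0.035,0.004,-0.005],"angular":[0,0,0],"hand":0},{"translation":[-0.035,0.004,-0.005],"angular":[0,0,0],"hand":0},{"translation":[-0.035,0.004,-0.005],"angular":[0,0,0],"hand":0},{"translation":[-0.035,0.004,-0.005],"angular":[0,0,0],"hand":0},{"translation":[-0.035,0.004,-0.005],"angular":[0,0,0],"hand":0},{"translation":[-0.035,0.004,-0.005],"angular":[0,0,0],"hand":0},{"translation":[-0.035,0.004,-0.005],"angular":[0,0,0],"hand":0}]' 20
python3 -m handwheel '[{"translation":[0,0,0],"angular":[0,0,-7],"hand":0},{"translation":[0,0,0],"angular":[0,0,-7],"hand":0},{"translation":[0,0,0],"angular":[0,0,-7],"hand":0},{"translation":[0,0,0],"angular":[0,0,-5.2],"hand":0},{"translation":[0,0,0],"angular":[0,0,0],"hand":0}]'
python3 -c "
from h import *
go(.64,.1481,.28,90.5)"
```

```text
clock: 0.98
position: [0.5836, 0.4013, 0.2811]
ee_rot: [-0.0, 0.223, 0.975, -0.0]
contact_force: [0.3, -0.2, -0.3]
width: 0.0852
gripper_force: 0.0
clock: 1.4
position: [0.5822, 0.402, 0.2806]
ee_rot: [-0.001, -0.005, 1.0, -0.0]
contact_force: [-0.3, 0.5, -0.8]
width: 0.0856
gripper_force: 0.0
t 1.4 pos [0.5822 0.402  0.2806] tooly 90.55 tilt [-0.0011 -0.0005 -1.    ] F [-0.2575  0.4578 -0.7829] w 0.08562264837022236 g 0.0
shift mm [ -55.3577 -254.4658    0.6991] turn z 0.05
```

```bash
python3 -m handwheel '[{"translation":[0.003,-0.034,0],"angular":[0,0,0],"hand":0},{"translation":[0.003,-0.034,0],"angular":[0,0,0],"hand":0},{"translation":[0.003,-0.034,0],"angular":[0,0,0],"hand":0},{"translation":[0.003,-0.034,0],"angular":[0,0,0],"hand":0},{"translation":[0.003,-0.034,0],"angular":[0,0,0],"hand":0},{"translation":[0.003,-0.034,0],"angular":[0,0,0],"hand":0},{"translation":[0.003,-0.034,0],"angular":[0,0,0],"hand":0},{"translation":[0.003,-0.034,0],"angular":[0,0,0],"hand":0},{"translation":[0,-0.034,0],"angular":[0,0,0],"hand":0},{"translation":[0,0,0],"angular":[0,0,0],"hand":0}]'
cat > look.py <<'E'
import sys
from h import *
st=manip.get_state(); im=manip.get_image("wrist")[:,:,::-1].copy(); cv2.imwrite(sys.argv[1],im); c=cam("wrist",st)
m=(im.min(2)>190).astype(np.uint8)*255
for k in cv2.findContours(m,cv2.RETR_EXTERNAL,cv2.CHAIN_APPROX_NONE)[0]:
    if cv2.contourArea(k)<60: continue
    b=cv2.boxPoints(cv2.minAreaRect(k)); p=cast(b,.06,c)[:,:2]
    e=p[1]-p[0],p[2]-p[1]; l=[np.linalg.norm(v)for v in e]
    if max(l)>.14: continue
    v=e[int(np.argmax(l))]
    print(np.round(cv2.minAreaRect(k)[0]),"c",p.mean(0),"size",np.array(l),"deg",np.degrees(np.arctan2(v[1],v[0]))%180)
E
python3 look.py pics/w1.png; python3 -c "
from h import *
go(.58,.0255,.14,90.5)"
```

```text
clock: 2.23
position: [0.5604, 0.0903, 0.2814]
ee_rot: [-0.0, -0.0, 1.0, -0.002]
contact_force: [-1.0, 0.9, -1.4]
width: 0.0853
gripper_force: 0.0
[454. 404.] c [0.9247 0.3616] size [0.0576 0.0063] deg 90.35170210989158
[308. 324.] c [0.7754 0.1293] size [0.0675 0.0393] deg 94.4721275327998
[ 24. 268.] c [ 0.6879 -0.2513] size [0.0242 0.0521] deg 23.56873832068179
[ 57. 249.] c [ 0.6599 -0.2012] size [0.0264 0.0607] deg 18.41376918645166
[166. 203.] c [ 0.5963 -0.0519] size [0.0521 0.0209] deg 164.38612402940097
[108. 196.] c [ 0.5881 -0.1234] size [0.0109 0.0508] deg 170.6299849922531
[228. 189.] c [0.5782 0.0258] size [0.0164 0.0515] deg 1.6183142889357154
[130.  96.] c [ 0.4706 -0.0788] size [0.0214 0.0211] deg 171.07375549307787
[360.  66.] c [0.4396 0.1765] size [0.0648 0.008 ] deg 90.02910091964384
[391.  49.] c [0.4232 0.2082] size [0.0677 0.0308] deg 124.50235238073721
t 2.2833 pos [0.5606 0.0932 0.2813] tooly 90.1 tilt [-0.0001 -0.0009 -1.    ] F [-0.1082  0.4812  0.5413] w 0.08545912267306756 g 0.0
shift mm [-19.2739 -67.6089 141.3949] turn z -0.4
```

View pics/w1.png

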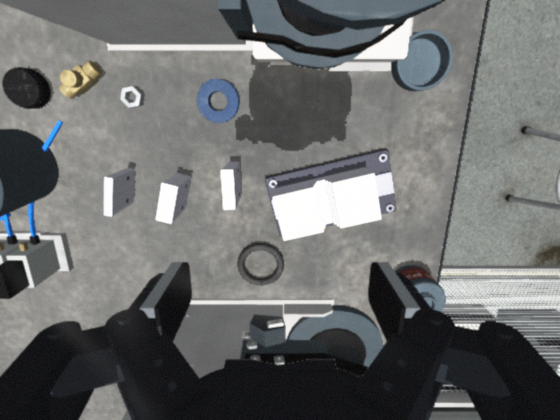

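The wrist view agrees with the fixed cameras:

| Plate | Pixel | Position (m) | Yaw | Apparent thickness |
|---|---|---|---|---|
| 1 | (108,196) | (0.588, −0.123) | 170° | 10 mm |
| 2 | (166,203) | (0.597, −0.052) | 165° | 20 mm |
| 3 | (228,189) | (0.579, 0.0255) | 0.6° | 15 mm |

The nest is at about (325,205). Next I'll pinch each plate with the hand half closed, which clears the neighbours.

```bash
python3 -m handwheel '[{"translation":[0,0,0],"angular":[0,0,5.1],"hand":0.5},{"translation":[0,0,0],"angular":[0,0,5.1],"hand":0.5},{"translation":[-0.011,-0.035,0.015],"angular":[0,0,0],"hand":0.5},{"translation":[-0.011,-0.035,0.015],"angular":[0,0,0],"hand":0.5},{"translation":[-0.011,-0.035,0.015],"angular":[0,0,0],"hand":0.5},{"translation":[-0.011,-0.035,0.015],"angular":[0,0,0],"hand":0.5},{"translation":[-0.011,-0.035,0.015],"angular":[0,0,0],"hand":0.5},{"translation":[-0.010,-0.035,0.015],"angular":[0,0,0],"hand":0.5},{"translation":[0,0,0],"angular":[0,0,0],"hand":0.5},{"translation":[0,0,0],"angular":[0,0,0],"hand":0.5}]'
python3 look.py pics/w2.png; python3 -c "
from h import *
go(.588,-.1233,.026,79.9)"
```

```text
clock: 3.12
position: [0.5892, -0.1224, 0.1897]
ee_rot: [-0.001, 0.087, 0.996, 0.001]
contact_force: [-0.2, 1.1, 1.1]
width: 0.0424
gripper_force: 0.0
[537. 332.] c [0.7856 0.1233] size [0.0192 0.0067] deg 108.67876279356886
[ 45. 315.] c [ 0.6739 -0.3867] size [0.0271 0.0127] deg 80.01339775142876
[ 75. 309.] c [ 0.6728 -0.3528] size [0.0148 0.0266] deg 67.5166162885835
[523. 311.] c [0.7562 0.1074] size [0.0595 0.0097] deg 95.65341788505262
[105. 304.] c [ 0.6724 -0.3202] size [0.0154 0.0277] deg 65.25268057883962
[134. 299.] c [ 0.6716 -0.2891] size [0.0258 0.0068] deg 91.91320306164383
[166. 298.] c [ 0.6753 -0.2559] size [0.0286 0.0156] deg 80.02043511262602
[487. 298.] c [0.733  0.0687] size [0.114  0.0074] deg 90.34044646736022
[ 77. 280.] c [ 0.6404 -0.3384] size [0.0206 0.0072] deg 95.04618652999147
[102. 276.] c [ 0.6399 -0.3116] size [0.0188 0.0076] deg 88.93340155395859
[129. 270.] c [ 0.6388 -0.2829] size [0.0115 0.0205] deg 75.71754882088472
[157. 266.] c [ 0.6385 -0.2545] size [0.0137 0.021 ] deg 71.45183857661445
[192. 267.] c [ 0.6463 -0.2206] size [0.0206 0.029 ] de
[... 180 characters left out ...]
8.] c [0.6032 0.0584] size [0.0064 0.0257] deg 14.043138272296359
[357. 190.] c [ 0.5962 -0.0514] size [0.0528 0.021 ] deg 163.47639485850323
[538. 175.] c [0.6108 0.1111] size [0.0488 0.0696] deg 16.503941100509675
[ 12. 147.] c [ 0.5046 -0.3455] size [0.0121 0.0273] deg 35.338584658528035
[442. 157.] c [0.5786 0.0262] size [0.0164 0.053 ] deg 1.5861874445978608
[282.  55.] c [ 0.4729 -0.1001] size [0.0164 0.0206] deg 67.4261787622528
[210.  49.] c [ 0.4583 -0.1562] size [0.0089 0.0088] deg 120.28084540759323
t 3.1667 pos [ 0.5895 -0.1212  0.1907] tooly 80.18 tilt [-0.0011  0.0018 -1.    ] F [0.1953 0.8965 0.279 ] w 0.04282382395885316 g 0.0
shift mm [  0.8927  -2.5827 164.6478] turn z 0.28
```

View pics/w2.png

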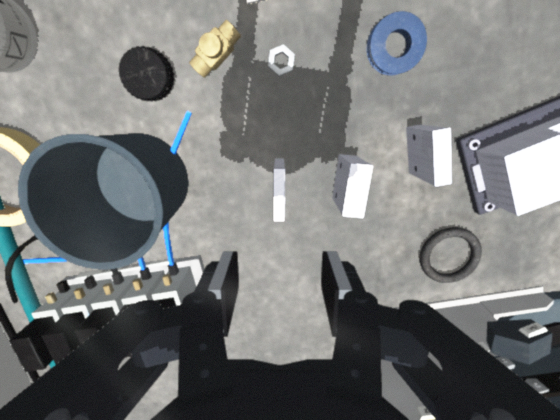

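Plate 1 is at (279,195), midway between the finger columns 230 and 330. I'll go down and pinch it.

```bash
python3 -m handwheel '[{"translation":[0,-0.001,0.03],"angular":[0,0,0],"hand":0.5},{"translation":[0,0,0.03],"angular":[0,0,0],"hand":0.5},{"translation":[0,0,0.03],"angular":[0,0,0],"hand":0.5},{"translation":[0,0,0.03],"angular":[0,0,0],"hand":0.5},{"translation":[0,0,0.03],"angular":[0,0,0],"hand":0.5},{"translation":[0,0,0.014],"angular":[0,0,0],"hand":0.5},{"translation":[0,0,0],"angular":[0,0,0],"hand":0.5},{"translation":[0,0,0],"angular":[0,0,0],"hand":0.65},{"translation":[0,0,0],"angular":[0,0,0],"hand":0.75}]' 20
python3 -m handwheel '[{"translation":[0,0,0],"angular":[0,0,0],"hand":0.8},{"translation":[0,0,0],"angular":[0,0,0],"hand":0.83},{"translation":[0,0,0],"angular":[0,0,0],"hand":0.86},{"translation":[0,0,0],"angular":[0,0,0],"hand":0.89},{"translation":[0,0,0],"angular":[0,0,0],"hand":0.92},{"translation":[0,0,0],"angular":[0,0,0],"hand":1},{"translation":[0,0,0],"angular":[0,0,0],"hand":1},{"translation":[0,0,0],"angular":[0,0,0],"hand":1}]' 20
python3 -c "
from h import *
go(.588,-.1233,.026,79.9)"
```

```text
clock: 3.92
position: [0.5909, -0.122, 0.0291]
ee_rot: [0.002, 0.084, 0.996, -0.0]
contact_force: [-0.1, -0.4, 0.5]
width: 0.0218
gripper_force: 0.0
clock: 4.58
position: [0.59, -0.123, 0.0285]
ee_rot: [0.001, 0.085, 0.996, -0.0]
contact_force: [0.2, 0.3, 6.3]
width: 0.0099
gripper_force: 20.1
t 4.5833 pos [ 0.59   -0.123   0.0285] tooly 80.26 tilt [ 0.002  -0.0002 -1.    ] F [0.1653 0.2506 6.3495] w 0.009949035586478992 g 20.141079425811768
shift mm [ 1.9075 -0.6078  2.5296] turn z 0.36
```

Plate 1 measures 9.95 mm, so it's the 10. Release it and pinch plate 2.

```bash
python3 -m handwheel '[{"translation":[0,0,0],"angular":[0,0,0],"hand":0.8},{"translation":[0,0,0],"angular":[0,0,0],"hand":0.65},{"translation":[0,0,0],"angular":[0,0,0],"hand":0.5},{"translation":[0,0,0],"angular":[0,0,0],"hand":0.5},{"translation":[0,0,-0.02],"angular":[0,0,0],"hand":0.5},{"translation":[0,0,-0.03],"angular":[0,0,0],"hand":0.5},{"translation":[0,0,-0.03],"angular":[0,0,5.4],"hand":0.5},{"translation":[0.006,0.035,0],"angular":[0,0,0],"hand":0.5},{"translation":[0.006,0.035,0],"angular":[0,0,0],"hand":0.5},{"translation":[0,0,0],"angular":[0,0,0],"hand":0.5}]'
python3 look.py pics/w3.png | grep "c \[0.[56]"; python3 -c "
from h import *
go(.5965,-.052,.028,74.8)"
```

```text
clock: 5.42
position: [0.596, -0.0469, 0.1079]
ee_rot: [0.0, 0.13, 0.991, 0.002]
contact_force: [-0.4, -0.7, -1.1]
width: 0.043
gripper_force: 0.0
[447. 193.] c [0.5998 0.0639] size [0.0052 0.0237] deg 13.682581151503433
[384. 177.] c [0.579  0.0265] size [0.0144 0.051 ] deg 1.646198096688233
[524. 180.] c [0.6051 0.1125] size [0.0524 0.0759] deg 18.013694316475284
t 5.4667 pos [ 0.5957 -0.0494  0.1074] tooly 75.08 tilt [-0.0001  0.001  -1.    ] F [-0.2312 -0.3245  0.1744] w 0.043151203448408296 g 0.0
shift mm [-1.4443 -2.3406 79.4385] turn z 0.28
```

```bash
python3 -m handwheel '[{"translation":[-0.001,-0.001,0.03],"angular":[0,0,0],"hand":0.5},{"translation":[0,0,0.03],"angular":[0,0,0],"hand":0.5},{"translation":[0,0,0.02],"angular":[0,0,0],"hand":0.5},{"translation":[0,0,0],"angular":[0,0,0],"hand":0.5},{"translation":[0,0,0],"angular":[0,0,0],"hand":0.6},{"translation":[0,0,0],"angular":[0,0,0],"hand":0.65},{"translation":[0,0,0],"angular":[0,0,0],"hand":0.7},{"translation":[0,0,0],"angular":[0,0,0],"hand":0.73},{"translation":[0,0,0],"angular":[0,0,0],"hand":0.76}]' 20
python3 -m handwheel '[{"translation":[0,0,0],"angular":[0,0,0],"hand":0.79},{"translation":[0,0,0],"angular":[0,0,0],"hand":0.82},{"translation":[0,0,0],"angular":[0,0,0],"hand":1},{"translation":[0,0,0],"angular":[0,0,0],"hand":1},{"translation":[0,0,0],"angular":[0,0,0],"hand":1}]' 20
python3 -c "
from h import *
go(.588,-.1233,.026,79.9)"
```

```text
clock: 6.22
position: [0.5978, -0.0535, 0.0287]
ee_rot: [0.002, 0.132, 0.991, 0.0]
contact_force: [1.4, 1.2, 1.6]
width: 0.0204
gripper_force: 0.8
clock: 6.63
position: [0.5977, -0.0536, 0.0287]
ee_rot: [0.001, 0.131, 0.991, -0.0]
contact_force: [0.5, 0.6, 5.9]
width: 0.0196
gripper_force: 23.2
t 6.6333 pos [ 0.5977 -0.0536  0.0287] tooly 74.89 tilt [ 0.0028 -0.0005 -1.    ] F [0.5054 0.5932 5.9212] w 0.01959343118625074 g 23.207173347473145
shift mm [ -8.7614 -69.8702   2.6957] turn z -5.01
```

Plate 2 measures 19.6 mm, so it's the 20. Now plate 3.

```bash
python3 -m handwheel '[{"translation":[0,0,0],"angular":[0,0,0],"hand":0.7},{"translation":[0,0,0],"angular":[0,0,0],"hand":0.5},{"translation":[0,0,0],"angular":[0,0,0],"hand":0.5},{"translation":[0,0,-0.02],"angular":[0,0,0],"hand":0.5},{"translation":[0,0,-0.03],"angular":[0,0,0],"hand":0.5},{"translation":[0,0,-0.03],"angular":[0,0,-5.3],"hand":0.5},{"translation":[0,0,0],"angular":[0,0,-5.3],"hand":0.5},{"translation":[0,0,0],"angular":[0,0,-5.3],"hand":0.5},{"translation":[0.008,0.039,0],"angular":[0,0,0],"hand":0.5},{"translation":[0.009,0.039,0],"angular":[0,0,0],"hand":0.5}]'
python3 -m handwheel '[{"translation":[0,0,0],"angular":[0,0,0],"hand":0.5},{"translation":[0,0,0],"angular":[0,0,0],"hand":0.5}]'
python3 look.py pics/w4.png | grep "c \[0.[56]"; python3 -c "
from h import *
go(.579,.0257,.028,90.8)"
```

```text
clock: 7.47
position: [0.5791, 0.0235, 0.1071]
ee_rot: [0.0, -0.005, 1.0, -0.0]
contact_force: [0.9, 1.2, -0.8]
width: 0.0424
gripper_force: 0.0
clock: 7.63
position: [0.5775, 0.0262, 0.107]
ee_rot: [-0.001, -0.009, 1.0, 0.0]
contact_force: [0.8, -0.5, -0.6]
width: 0.0429
gripper_force: 0.0
[278. 254.] c [0.5952 0.0257] size [0.0142 0.0159] deg 1.5288935575842084
[347. 252.] c [0.5927 0.0725] size [0.0046 0.0159] deg 14.219888666056288
[463. 256.] c [0.5956 0.1526] size [0.0022 0.057 ] deg 13.876898260050519
[454. 252.] c [0.5926 0.1455] size [0.0022 0.0549] deg 13.65569881562935
[404. 262.] c [0.6014 0.1126] size [0.0562 0.072 ] deg 13.681944800846486
[513. 253.] c [0.5925 0.186 ] size [0.0589 0.0614] deg 25.08478103429154
t 7.6833 pos [0.5782 0.0249 0.1071] tooly 90.9 tilt [-0.0004 -0.0005 -1.    ] F [-0.2399  0.1751  1.1304] w 0.0428348768395561 g 0.0
shift mm [-0.8319  0.8029 79.074 ] turn z 0.1
```

View pics/w4.png

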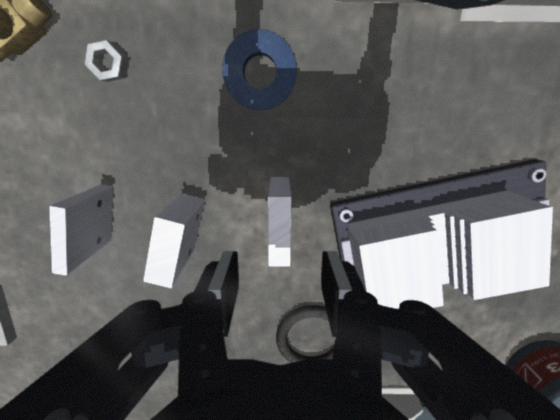

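Plate 3 is at column 279, centred between the fingers. The two plates already pinched still stand.

```bash
python3 -m handwheel '[{"translation":[0,0,0.03],"angular":[0,0,0],"hand":0.5},{"translation":[0,0,0.03],"angular":[0,0,0],"hand":0.5},{"translation":[0,0,0.02],"angular":[0,0,0],"hand":0.5},{"translation":[0,0,0],"angular":[0,0,0],"hand":0.6},{"translation":[0,0,0],"angular":[0,0,0],"hand":0.7},{"translation":[0,0,0],"angular":[0,0,0],"hand":0.76},{"translation":[0,0,0],"angular":[0,0,0],"hand":0.79},{"translation":[0,0,0],"angular":[0,0,0],"hand":0.82},{"translation":[0,0,0],"angular":[0,0,0],"hand":0.85},{"translation":[0,0,0],"angular":[0,0,0],"hand":0.88}]' 20
python3 -m handwheel '[{"translation":[0,0,0],"angular":[0,0,0],"hand":1},{"translation":[0,0,0],"angular":[0,0,0],"hand":1},{"translation":[0,0,0],"angular":[0,0,0],"hand":1},{"translation":[0,0,0],"angular":[0,0,0],"hand":1}]' 20
python3 -c "
from h import *
go(.579,.0257,.028,90.8)"
```

```text
clock: 8.52
position: [0.58, 0.0241, 0.0289]
ee_rot: [0.002, -0.007, 1.0, -0.0]
contact_force: [0.0, -0.8, 4.5]
width: 0.0146
gripper_force: 23.6
clock: 8.85
position: [0.58, 0.0242, 0.0289]
ee_rot: [0.002, -0.007, 1.0, -0.0]
contact_force: [0.4, -1.3, 6.4]
width: 0.0146
gripper_force: 23.8
t 8.85 pos [0.58   0.0242 0.0289] tooly 90.8 tilt [ 0.0036 -0.0005 -1.    ] F [ 0.4127 -1.2699  6.3636] w 0.014553618009872201 g 23.774448037147522
shift mm [0.9522 1.5318 0.8544] turn z 0.0
```

Plate 3 measures 14.6 mm, so it's the 15. Increase the grip, lift, turn to the groove's direction and measure the nest from there.

```bash
python3 -m handwheel '[{"translation":[0,0,0],"angular":[0,0,0],"hand":1},{"translation":[0,0,-0.005],"angular":[0,0,0],"hand":1},{"translation":[0,0,-0.02],"angular":[0,0,0],"hand":1},{"translation":[0,0,-0.03],"angular":[0,0,0],"hand":1},{"translation":[0,0,-0.03],"angular":[0,0,0],"hand":1},{"translation":[0,0,-0.03],"angular":[0,0,-6.5],"hand":1},{"translation":[0,0,-0.025],"angular":[0,0,-6.5],"hand":1},{"translation":[0,0.025,0],"angular":[0,0,0],"hand":1},{"translation":[0,0,0],"angular":[0,0,0],"hand":1},{"translation":[0,0,0],"angular":[0,0,0],"hand":1}]' 40
python3 - <<'E'
from h import *
C=[];S=[]
for i in range(5):
    st=manip.get_state(); im=manip.get_image("wrist")[:,:,::-1].copy(); c=cam("wrist",st); S.append(st["position"])
    m=(im.min(2)>200).astype(np.uint8)*255; m[:, :300]=0
    r=[]
    for k in cv2.findContours(m,cv2.RETR_EXTERNAL,cv2.CHAIN_APPROX_NONE)[0]:
        if cv2.contourArea(k)<800: continue
        b=cv2.boxPoints(cv2.minAreaRect(k)); p=cast(b,.06,c)[:,:2]
        e=p[1]-p[0],p[2]-p[1]; v=e[0] if abs(e[0][0])>abs(e[0][1]) else e[1]
        r.append((*p.mean(0),*np.sort([np.linalg.norm(q)for q in e]),np.degrees(np.arctan2(v[1],v[0]))%180)); 
        if i==4: print(b)
    print(np.array(r)); print(st["position"],np.degrees(np.arctan2(*q2R(st["ee_rot"])[1::-1,1])))
cv2.imwrite("pics/w5.png",im)
E
python3 -c "
from h import *
go(.603,.148,.17,103.8)"
```

```text
clock: 9.68
position: [0.5716, 0.0495, 0.1674]
ee_rot: [-0.0, -0.121, 0.993, 0.0]
contact_force: [-0.3, 0.1, -2.0]
width: 0.0146
gripper_force: 39.8
[[ 0.5915  0.1883  0.0607  0.0631 19.9468]
 [ 0.6046  0.1176  0.0607  0.0691 19.4986]
 [ 0.4283  0.1929  0.022   0.057  30.1924]]
[0.5716 0.0495 0.1674] 103.86960563018476
[[ 0.5916  0.1884  0.0596  0.063  19.9604]
 [ 0.6046  0.1167  0.0606  0.0689 13.7913]
 [ 0.4284  0.1927  0.022   0.0569 30.1835]]
[0.5717 0.0489 0.1669] 103.83958904708396
[[ 0.5922  0.188   0.0612  0.0629 23.9058]
 [ 0.6052  0.1174  0.0606  0.0689 19.4777]
 [ 0.4283  0.1919  0.0221  0.0568 28.7453]]
[0.5718 0.0485 0.1666] 103.80925642218263
[[ 0.5913  0.1882  0.0616  0.0621 18.9319]
 [ 0.6046  0.1164  0.0601  0.0688 13.7724]
 [ 0.4285  0.1923  0.0226  0.0575 30.1301]]
[0.572  0.0483 0.1665] 103.78181116180393
[[389. 288.]
 [389. 228.]
 [461. 228.]
 [461. 288.]]
[[308.7581 287.2586]
 [311.0766 217.7025]
 [380.2664 220.0089]
 [377.9479 289.5649]]
[[472.6862  54.817 ]
 [550.999   52.9524]
 [551.7513  84.5535]
 [473.4387  86.4181]]
[[ 0.5913  0.1881  0.0604  0.0628 19.9388]
 [ 0.6048  0.1164  0.06    0.0688 13.7687]
 [ 0.4287  0.1922  0.0226  0.0575 30.1526]]
[0.5721 0.0482 0.1664] 103.76832148072499
t 9.9333 pos [0.5723 0.0482 0.1665] tooly 103.76 tilt [-0.0016 -0.0001 -1.    ] F [ 0.1996 -0.5045 -1.6277] w 0.014233002480943393 g 39.80815529823303
shift mm [-53.5847  89.6646  -3.5555] turn z -0.04
```

View pics/w5.png

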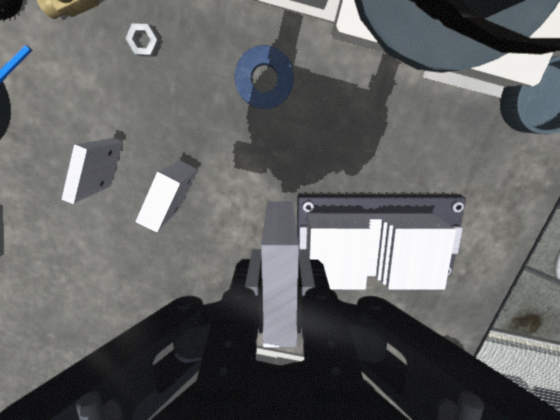

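Run:
```python
from h import *
im=cv2.imread("pics/w5.png"); g=im.min(2)
for r in(222,245,260,275): print(r,[int(v) for v in g[r,304:316]],'|',[int(v) for v in g[r,360:396]],'|',[int(v) for v in g[r,444:462]])
cv2.imwrite("pics/crop5.png",cv2.resize(im[180:300,290:480],None,fx=4,fy=4,interpolation=cv2.INTER_NEAREST))
```

```text
222 [94, 96, 92, 87, 85, 88, 91, 98, 97, 96, 103, 100] | [98, 93, 95, 95, 96, 100, 98, 96, 107, 152, 204, 240, 249, 250, 250, 251, 251, 251, 250, 251, 244, 183, 99, 108, 158, 183, 173, 122, 96, 96, 101, 98, 92, 97, 97, 91] | [93, 92, 87, 86, 87, 82, 85, 82, 84, 84, 84, 83, 84, 81, 86, 82, 84, 96]
245 [231, 219, 160, 97, 86, 102, 185, 247, 251, 252, 252, 251] | [251, 250, 250, 250, 250, 251, 251, 251, 251, 250, 250, 250, 249, 250, 250, 250, 249, 248, 231, 141, 102, 177, 242, 243, 189, 108, 106, 182, 242, 244, 205, 123, 95, 158, 239, 248] | [249, 248, 248, 248, 248, 249, 249, 249, 245, 231, 220, 219, 223, 219, 213, 164, 131, 130]
260 [79, 74, 77, 73, 73, 66, 42, 27, 31, 30, 30, 32] | [250, 250, 249, 250, 250, 251, 251, 250, 249, 248, 249, 249, 249, 249, 249, 248, 240, 165, 100, 143, 229, 243, 221, 138, 96, 166, 241, 247, 226, 136, 93, 147, 232, 247, 250, 250] | [248, 248, 249, 249, 249, 243, 163, 94, 86, 89, 97, 108, 114, 113, 115, 119, 119, 119]
275 [78, 77, 73, 76, 74, 75, 78, 74, 66, 40, 26, 23] | [249, 249, 250, 250, 251, 250, 247, 234, 228, 229, 229, 228, 230, 230, 225, 189, 125, 124, 206, 244, 241, 170, 98, 142, 230, 244, 231, 146, 95, 144, 226, 247, 249, 250, 251, 250] | [250, 249, 245, 202, 144, 111, 103, 106, 110, 113, 114, 113, 115, 111, 110, 108, 112, 113]
```

View pics/crop5.png

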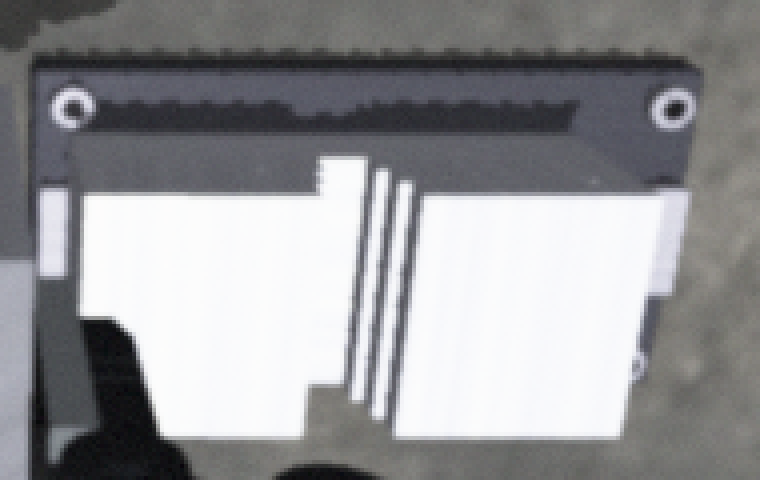

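The crop shows the nest's top edges clearly. In crop pixels the left block spans 79–318 and the right block 415–661 at row 195; at row 437 the inner edges are at 305 and 393. I'll cast these at z = 0.06.

Run:
```python
from h import *
st=manip.get_state();c=cam("wrist",st)
a=np.array([[79,195],[318,195],[415,195],[661,195],[305,437],[393,437],[623,437]])/4+[290,180]-.1
w=cast(a,.06,c); T=q2R(st["ee_rot"]); t=(w-st["position"])@T*1000
print(t)
v=w[2]-w[5]; print("edge len,dir",np.linalg.norm(v),np.degrees(np.arctan2(v[1],v[0])),np.degrees(np.arctan2(*(w[1]-w[4])[1::-1])),np.degrees(np.arctan2(*(w[3]-w[6])[1::-1])))
print("front edge dir",np.degrees(np.arctan2(*(w[3]-w[0])[1::-1])))
print("centre tool mm",(t[1]+t[2]+t[4]+t[5])/4, "from outer",(t[0]+t[3])/2)
# held plate bottom front/back corners
print(st["position"])
# side-camera check of groove
```

```text
[[-22.7905  26.3202 106.477 ]
 [-22.7901  78.5013 106.4897]
 [-22.7899  99.6838 106.4948]
 [-22.7895 153.4156 106.5078]
 [-83.4811  80.8626 106.3962]
 [-83.4844 101.3958 106.4012]
 [-83.4932 155.0733 106.4142]]
edge len,dir 0.06071869652103398 -164.62824291685857 -164.01589397406178 -164.6796974918445
front edge dir 103.75653586907268
centre tool mm [-53.1364  90.1108 106.4455] from outer [-22.79    89.8679 106.4924]
[0.5723 0.0482 0.1665]
```

Measured centre: 53 mm along −x and 90 mm along +y in tool axes. The nest's front edge runs along 103.76°, which matches the tool. Move above it and check.

```bash
python3 -m handwheel '[{"translation":[-0.018,0.03,0],"angular":[0,0,0],"hand":1},{"translation":[-0.018,0.03,0],"angular":[0,0,0],"hand":1},{"translation":[-0.017,0.03,0],"angular":[0,0,0],"hand":1},{"translation":[0,0,0.02],"angular":[0,0,0],"hand":1},{"translation":[0,0,0.02],"angular":[0,0,0],"hand":1},{"translation":[0,0,0.02],"angular":[0,0,0],"hand":1},{"translation":[0,0,0.01],"angular":[0,0,0],"hand":1},{"translation":[0,0,0],"angular":[0,0,0],"hand":1},{"translation":[0,0,0],"angular":[0,0,0],"hand":1},{"translation":[0,0,0],"angular":[0,0,0],"hand":1}]'
python3 - <<'E'
from h import *
go(.6035,.148,.09,103.8)
a=manip.get_image("wrist")[:,:,::-1]; b=manip.get_image("side")[:,:,::-1]
cv2.imwrite("pics/c6.png",np.hstack([cv2.resize(a[100:350,150:450],(400,333)),cv2.resize(b[90:215,240:340],(400,500))[:333]]))
cv2.imwrite("pics/w6.png",a);cv2.imwrite("pics/s6.png",b)
E
```

```text
clock: 10.77
position: [0.6037, 0.1485, 0.0983]
ee_rot: [0.001, -0.12, 0.993, 0.0]
contact_force: [-0.6, -0.3, -0.2]
width: 0.0146
gripper_force: 39.9
t 10.7667 pos [0.6037 0.1485 0.0983] tooly 103.76 tilt [ 0.0019  0.0003 -1.    ] F [-0.5543 -0.3251 -0.1976] w 0.01456948453558195 g 39.916014075279236
shift mm [ 0.2789 -0.4059  8.3117] turn z -0.04
```

View pics/c6.png

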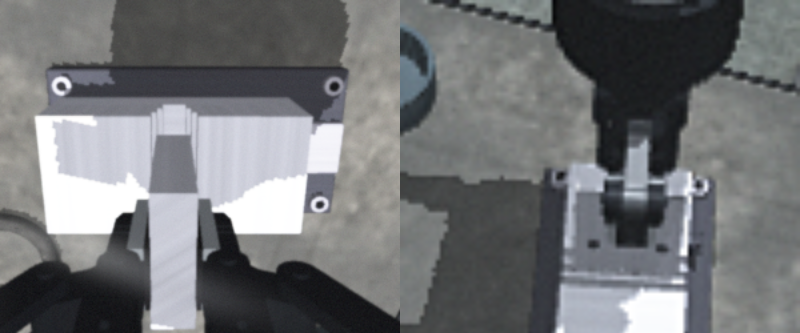

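The plate (crop column ~174) sits over the groove (ledge lines 152–198), centred. Now lower gently.

```bash
python3 -m handwheel '[{"translation":[0,0,0.002],"angular":[0,0,0],"hand":1},{"translation":[0,0,0.002],"angular":[0,0,0],"hand":1},{"translation":[0,0,0.002],"angular":[0,0,0],"hand":1},{"translation":[0,0,0.002],"angular":[0,0,0],"hand":1},{"translation":[0,0,0.001],"angular":[0,0,0],"hand":1},{"translation":[0,0,0.001],"angular":[0,0,0],"hand":1},{"translation":[0,0,0.001],"angular":[0,0,0],"hand":1},{"translation":[0,0,0.001],"angular":[0,0,0],"hand":1},{"translation":[0,0,0],"angular":[0,0,0],"hand":1}]' 30
python3 -m handwheel '[{"translation":[0,0,0.001],"angular":[0,0,0],"hand":1},{"translation":[0,0,0.001],"angular":[0,0,0],"hand":1},{"translation":[0,0,0.001],"angular":[0,0,0],"hand":1},{"translation":[0,0,0],"angular":[0,0,0],"hand":1}]'
```

```text
clock: 11.62
position: [0.6025, 0.1487, 0.0851]
ee_rot: [-0.0, -0.12, 0.993, 0.0]
contact_force: [-0.5, 0.5, -1.1]
width: 0.0144
gripper_force: 39.9
clock: 11.95
position: [0.6025, 0.1487, 0.0821]
ee_rot: [-0.0, -0.12, 0.993, 0.0]
contact_force: [0.2, 0.5, -1.5]
width: 0.0144
gripper_force: 39.9
```

It's inside the first step with no contact. Continue to the second.

```bash
python3 -m handwheel '[{"translation":[0,0,0.0005],"angular":[0,0,0],"hand":1},{"translation":[0,0,0.0005],"angular":[0,0,0],"hand":1},{"translation":[0,0,0.0005],"angular":[0,0,0],"hand":1},{"translation":[0,0,0.0005],"angular":[0,0,0],"hand":1},{"translation":[0,0,0],"angular":[0,0,0],"hand":1}]'
python3 -m handwheel '[{"translation":[0,0,0.0005],"angular":[0,0,0],"hand":1},{"translation":[0,0,0.0005],"angular":[0,0,0],"hand":1},{"translation":[0,0,0],"angular":[0,0,0],"hand":1}]'
```

```text
clock: 12.37
position: [0.6025, 0.1487, 0.0802]
ee_rot: [-0.0, -0.12, 0.993, 0.0]
contact_force: [0.8, -0.4, -1.4]
width: 0.0143
gripper_force: 39.9
clock: 12.62
position: [0.6026, 0.1487, 0.0792]
ee_rot: [-0.0, -0.12, 0.993, 0.0]
contact_force: [0.3, 0.1, -1.2]
width: 0.0144
gripper_force: 39.9
```

```bash
python3 -m handwheel '[{"translation":[0,0,0.0005],"angular":[0,0,0],"hand":1},{"translation":[0,0,0.0005],"angular":[0,0,0],"hand":1},{"translation":[0,0,0],"angular":[0,0,0],"hand":1}]'
python3 -m handwheel '[{"translation":[0,0,0.0005],"angular":[0,0,0],"hand":1},{"translation":[0,0,0.0005],"angular":[0,0,0],"hand":1},{"translation":[0,0,0],"angular":[0,0,0],"hand":1}]'
```

```text
clock: 12.87
position: [0.6026, 0.1487, 0.0782]
ee_rot: [-0.0, -0.12, 0.993, 0.0]
contact_force: [-0.0, 0.7, -1.2]
width: 0.0145
gripper_force: 39.9
clock: 13.12
position: [0.6025, 0.1487, 0.0772]
ee_rot: [-0.0, -0.12, 0.993, 0.0]
contact_force: [-0.2, -0.0, -1.5]
width: 0.0146
gripper_force: 39.9
```

It's 3.5 mm into the second step, still free. Continue to the floor, expected at z ≈ 0.0727.

```bash
python3 -m handwheel '[{"translation":[0,0,0.001],"angular":[0,0,0],"hand":1},{"translation":[0,0,0.001],"angular":[0,0,0],"hand":1},{"translation":[0,0,0.001],"angular":[0,0,0],"hand":1},{"translation":[0,0,0],"angular":[0,0,0],"hand":1}]'
python3 -m handwheel '[{"translation":[0,0,0.0005],"angular":[0,0,0],"hand":1},{"translation":[0,0,0.0005],"angular":[0,0,0],"hand":1},{"translation":[0,0,0],"angular":[0,0,0],"hand":1}]'
python3 -m handwheel '[{"translation":[0,0,0.0005],"angular":[0,0,0],"hand":1},{"translation":[0,0,0],"angular":[0,0,0],"hand":1}]'
```

```text
clock: 13.45
position: [0.6025, 0.1487, 0.074]
ee_rot: [-0.0, -0.12, 0.993, 0.0]
contact_force: [0.2, 0.5, -1.9]
width: 0.0145
gripper_force: 39.9
clock: 13.7
position: [0.6026, 0.1487, 0.0732]
ee_rot: [-0.0, -0.12, 0.993, 0.0]
contact_force: [-0.1, -0.5, -1.4]
width: 0.0144
gripper_force: 39.9
clock: 13.87
position: [0.6027, 0.1487, 0.073]
ee_rot: [0.0, -0.12, 0.993, 0.0]
contact_force: [-0.3, -0.2, -0.8]
width: 0.0141
gripper_force: 40.1
```

```bash
python3 -m handwheel '[{"translation":[0,0,0.0005],"angular":[0,0,0],"hand":1},{"translation":[0,0,0],"angular":[0,0,0],"hand":1}]'
python3 -m handwheel '[{"translation":[0,0,0.0005],"angular":[0,0,0],"hand":1},{"translation":[0,0,0],"angular":[0,0,0],"hand":1}]'
```

```text
clock: 14.03
position: [0.6027, 0.1487, 0.0729]
ee_rot: [0.0, -0.12, 0.993, 0.0]
contact_force: [-1.5, -0.3, 2.6]
width: 0.0144
gripper_force: 40.7
clock: 14.2
position: [0.6027, 0.1487, 0.0729]
ee_rot: [0.0, -0.12, 0.993, 0.0]
contact_force: [-2.1, -0.1, 5.8]
width: 0.0144
gripper_force: 41.2
```

Contact at z = 0.0729 with about 7 N, which matches the expected floor. Release gently, then lift straight up and back to look.

```bash
python3 -m handwheel '[{"translation":[0,0,0],"angular":[0,0,0],"hand":0.84},{"translation":[0,0,0],"angular":[0,0,0],"hand":0.8},{"translation":[0,0,0],"angular":[0,0,0],"hand":0.76},{"translation":[0,0,0],"angular":[0,0,0],"hand":0.7},{"translation":[0,0,0],"angular":[0,0,0],"hand":0.6},{"translation":[0,0,0],"angular":[0,0,0],"hand":0.5},{"translation":[0,0,0],"angular":[0,0,0],"hand":0.5},{"translation":[0,0,-0.01],"angular":[0,0,0],"hand":0.5},{"translation":[0,0,-0.02],"angular":[0,0,0],"hand":0.5},{"translation":[0,0,-0.03],"angular":[0,0,0],"hand":0.5}]'
python3 -m handwheel '[{"translation":[0,0,-0.03],"angular":[0,0,0],"hand":0.5},{"translation":[0,0,-0.03],"angular":[0,0,0],"hand":0.5},{"translation":[0,0.03,-0.03],"angular":[0,0,0],"hand":0.5},{"translation":[0,0.03,0],"angular":[0,0,0],"hand":0.5},{"translation":[0,0.03,0],"angular":[0,0,0],"hand":0.5},{"translation":[0,0.03,0],"angular":[0,0,0],"hand":0.5},{"translation":[0,0,0],"angular":[0,0,0],"hand":0.5},{"translation":[0,0,0],"angular":[0,0,0],"hand":0.5}]'
python3 - <<'E'
from h import *
b=manip.get_image("side")[:,:,::-1]; s=cam("side"); w=manip.get_image("top")[:,:,::-1]
cv2.imwrite("pics/s7.png",np.hstack([cv2.resize(b[110:310,200:340],(385,550)),cv2.resize(w[150:260,140:400],(415,176)).repeat(1,0).copy() if 0 else cv2.copyMakeBorder(cv2.resize(w[150:260,140:400],(415,176)),0,374,0,0,0)]))
for n,im,c,roi in(("side",b,s,(200,110,140,200)),("top",w,cam("top"),(140,160,260,90))):
    x,y,W,H=roi;m=np.zeros(im.shape[:2],np.uint8);m[y:y+H,x:x+W]=(im[y:y+H,x:x+W].min(2)>200)*255
    for k in cv2.findContours(m,1,1)[0]:
        if cv2.contourArea(k)<40:continue
        q=cv2.minAreaRect(k);bp=cv2.boxPoints(q)
        for z in(.06,.104):
            p=cast(bp,z,c)[:,:2];print(n,np.round(q[0]),z,p.mean(0),np.linalg.norm(p[1]-p[0]),np.linalg.norm(p[2]-p[1]))
E
```

```text
clock: 15.03
position: [0.6007, 0.1484, 0.1304]
ee_rot: [-0.003, -0.12, 0.993, 0.0]
contact_force: [0.6, -1.4, -0.0]
width: 0.0425
gripper_force: 0.0
clock: 15.7
position: [0.5737, 0.266, 0.222]
ee_rot: [0.0, -0.121, 0.993, -0.0]
contact_force: [0.1, -0.4, -0.1]
width: 0.0429
gripper_force: 0.0
side [240. 283.] 0.06 [ 0.5897 -0.1232] 0.009145588068019081 0.049829757541616664
side [240. 283.] 0.104 [ 0.5978 -0.1378] 0.008598639615101758 0.04684970764280938
side [258. 248.] 0.06 [ 0.5975 -0.0535] 0.020181851465456417 0.05089654845284543
side [258. 248.] 0.104 [ 0.6051 -0.0722] 0.018974883433008172 0.04785269952502639
side [295. 173.] 0.06 [0.6123 0.112 ] 0.05249946967479846 0.06111826239034525
side [295. 173.] 0.104 [0.619  0.0833] 0.049359758646480664 0.05746310770693126
side [297. 141.] 0.06 [0.5951 0.1847] 0.051725648359108936 0.06227226899729625
side [297. 141.] 0.104 [0.6029 0.1517] 0.04863221542338639 0.05854809938300698
side [224. 138.] 0.06 [0.457  0.1488] 0.07016744531344654 0.009579735688974418
side [224. 138.] 0.104 [0.473 0.118] 0.0659711076505298 0.00900682320095589
side [217. 119.] 0.06 [0.4264 0.1878] 0.0536022628294973 0.030731840432083345
side [217. 119.] 0.104 [0.4442 0.1546] 0.05039659967154458 0.02889393427945354
top [372. 211.] 0.06 [ 0.5866 -0.1232] 0.048793915848980275 0.009519645458971146
top [372. 211.] 0.104 [ 0.5805 -0.1157] 0.04630200887802499 0.009033476835947414
top [329. 205.] 0.06 [ 0.5942 -0.0536] 0.04928165399547054 0.019648788198558854
top [329. 205.] 0.104 [ 0.5878 -0.0497] 0.046764838220495285 0.01864532390529822
top [180. 205.] 0.06 [0.5922 0.1883] 0.09079765195608823 0.06371071796786566
top [180. 205.] 0.104 [0.5859 0.1799] 0.0861606127285739 0.06045700939649246
top [229. 195.] 0.06 [0.6092 0.1098] 0.06189576671996679 0.060278392195731195
top [229. 195.] 0.104 [0.602  0.1053] 0.058734747771631304 0.05719997262031893
```

View pics/s7.png

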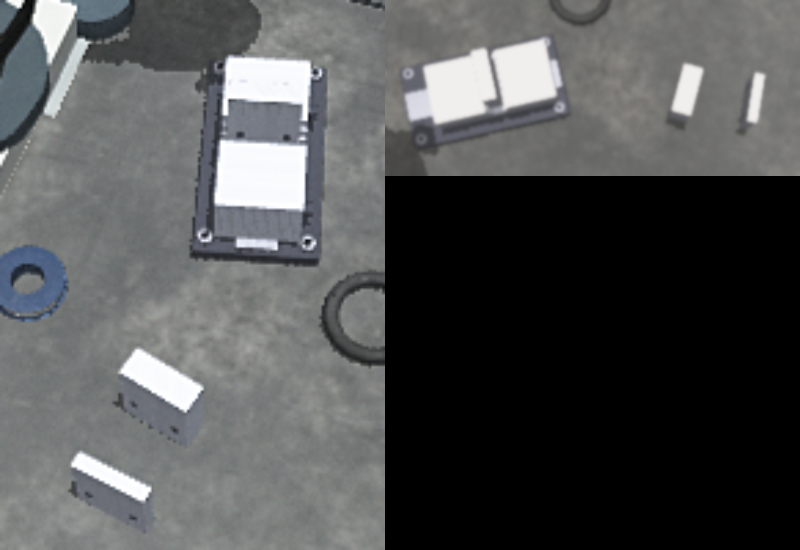

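Run:
```python
from h import *
s=cam("side");y=np.array([np.cos(np.radians(103.8)),np.sin(np.radians(103.8))]);c=np.array([.6035,.148])
for z in(.104,.112): 
  p=proj([[*(c-.0075*y),z]],s)[0]; print("plate top front edge z",z,"-> crop row",(p[1]-110)*2.75)
p=proj([[*(c-.0108*y),.06]],s)[0]; print("nest edge crop row",(p[1]-110)*2.75)
```

```text
plate top front edge z 0.104 -> crop row 99.62861043052786
plate top front edge z 0.112 -> crop row 92.25456209140725
nest edge crop row 142.05137115098836
```

The plate's top front edge is at crop row 101. A plate fully home should show at row 99.6, and one a step too high at 92, so it's home. The other two plates still stand where they were, within about 2 mm.

```bash
python3 -c "
from rig import manip
print(manip.sign_off())"
```

```text
the job is handed in; nothing more can be done
None
```

The 15 mm plate, found by pinching all three, stands upright and fully home on its step in the nest's groove; the 10 mm and 20 mm plates still stand within about 2 mm of where they were, and the job was handed in at about 16 s.

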